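Sort the tins of baking beads by feel

ROBOT

A 6-joint arm with a two-finger parallel gripper is mounted at the origin on a cart in front of the work surface, level with it; the furniture and walls round the work are solid. World frame = base frame: x ahead of the robot, y to its left, z up, the work surface at z = 0. Lengths are in mm, angles in degrees, forces in N, time in s.
With the tool pointing down it reaches from about 350 to 850 mm from the base axis. Payload 8.1 kg.
Tool frame: the origin (TCP) lies midway between the tips of the shut fingers; the grasp point (between the pads) lies 19 mm behind it; z points along the fingers, y is the line along which they close (so a half turn about z gives the same grasp; the last joint's range is limited). The gripper opens to 85 mm and grips with 20 to 120 N. Pads are 22 mm wide; open, the fingers measure 114 mm over their backs; the gripper's body (76 mm by 85 mm) begins 54 mm behind the grasp point. The pads swing forward as they close: fully open they stand 13 mm farther back than shut.
Start: joints at [64.95, 7.471, 85.268, -0, 87.261, -4.893], TCP at [206.732, 563.265, 231.292] pointing down, gripper open.
Joint ranges: [-169.43, 169.43], [-51.17, 129.36], [1.28, 143.12], [-76.62, 256.62], [0, 156.53], [-152.29, 152.29]. Speed limits (degrees/s): [136.94, 136.94, 159.86, 180, 180, 180].

INTERFACE

Orientations are given as [roll, pitch, yaw] about the fixed x, y, z axes, in that order (R = Rz(yaw) Ry(pitch) Rx(roll)).
In Python, from bench import r gives the robot as it stands.
- The arm moves only by the tool apply_moves, never from a script. Its argument "steps" is a list of rows, each a list of 7 numbers: the opening, from -1 (shut) to 1 (fully open), then the shift along the tool's x, y, z in mm, then the turn, a rotation vector about the tool's x, y, z in units of 5 degrees (1.0 is 5 degrees). A call has exactly 8 rows; each row shifts and turns the commanded pose from where the row before left it, along the tool's axes as they then stand; what a row does not reach is not made up. A row lasts 1/10 s, in which the tool goes at most 50 mm and 8.59 degrees, less where a joint would pass 70% of its speed; a pose out of reach is approached as far as the arm can. A call is refused whole if a number of a shift passes 50 or a number of a turn 1, either way. A call with a gripper value outside its range is refused whole. The fingers move at their own pace and stop on an object; "squeeze" is the grip in N (left out, the last holds). Time passes only in rows, so rows that do not move let the fingers close, or fill a call up. It gives the time, the measured TCP pose, the force, the opening and the grip force at its end, in the units of the state.
- r.sense(): the state, without advancing time (a new reading comes with each control period).
- r.snapshot(name): name is "scene" or "top"; returns a dict with "color" (420x560x3 uint8, blue, green, red), "depth" (420x560 float32, mm along the optical axis (not along the pixel's ray), 0 where there is no reading), "mtx" (3x3 intrinsics, pixels), "T" (4x4, takes a point from camera to world coordinates). Camera axes: x right, y down, z forward; pixel columns grow to the right and rows downward; lengths in mm; the calibration is good to about 2 mm. A picture is of the moment at which its call begins.
- r.hand_in(): hands the job in; it is judged then, once.
The state is a dict: "time": time; "joint_pos": joint angles; "qd": joint speeds; "joint_efforts": joint torques, N m; "tool_pos": TCP position; "tcp_rot": TCP orientation; "ft_force": force on the tool from outside, world axes, zero at the start; "wrist_torque": the same for the moment, N m; "finger_gap": finger opening in mm; "grip_force": force on a finger pad.
Only numpy, scipy, OpenCV 4.12 (cv2) and the standard library are available. Lean on these libraries where they do the work, as an engineer would, in place of code of your own. Each camera call takes 0.05 s, during which the arm holds its last target. There are 200 camera calls.

TASK

The three closed tins of steel baking beads in the wooden rack look alike: heft them to feel which is emptiest and which is fullest. Lay the red refill disc flat on the middle of the emptiest tin's lid with that tin standing in the rack, then pick up the fullest tin and finish still holding it upright in the gripper, well above the other tins, for the pastry cook to take. Leave the emptiest and the middling tin standing down in wells of the rack, keep all tins upright, and do not disturb the other things on the table.

Things in the scene. Friction and masses are not known exactly. Their poses are not given: they have to be found in the camera images.
- tin_a: one of three closed tins that look alike: blue wall with a printed white panel, flat metal lid, 57 mm across, 72 mm high, origin at the centre of its underside, z up. Starts upright in a well of the rack, lid 78 mm above the worktable. It holds unseen steel baking beads; the tins weigh 0.1 to 0.75 kg, any two at least 0.12 kg apart. Which stands in which well changes from run to run
- tin_b: one of three closed tins that look alike: blue wall with a printed white panel, flat metal lid, 57 mm across, 72 mm high, origin at the centre of its underside, z up. Starts upright in a well of the rack, lid 78 mm above the worktable. It holds unseen steel baking beads; the tins weigh 0.1 to 0.75 kg, any two at least 0.12 kg apart. Which stands in which well changes from run to run
- tin_c: one of three closed tins that look alike: blue wall with a printed white panel, flat metal lid, 57 mm across, 72 mm high, origin at the centre of its underside, z up. Starts upright in a well of the rack, lid 78 mm above the worktable. It holds unseen steel baking beads; the tins weigh 0.1 to 0.75 kg, any two at least 0.12 kg apart. Which stands in which well changes from run to run
- rack: fixed wooden board 88 x 304 x 18 mm on the worktable, origin at the centre of its underside, x across it, y along it, z up. Three round wells 62 mm wide, 12 mm deep, at y = -95, 0, +95 mm; their floors are 6 mm above the worktable. A steel wire handle crosses each end at y = -141, +141 mm, 45 mm high, 27 mm to each side of the y axis
- disc: loose red plastic refill disc with a small white spot on top, 34 mm across and 6 mm thick, 14 g; origin at the centre of its underside. It starts flat on the worktable between the robot and the rack
- salt_shaker: bystander: glass salt shaker, 44 mm across, 90 mm high, on the table beyond the left end of the rack; origin at the centre of its underside
- kitchen_timer: bystander: round red and white kitchen timer, 64 mm across, 52 mm high, on the table to the left of the rack; origin at the centre of its underside
- vinegar: bystander: clear vinegar bottle with a purple label and a yellow cap, 64 mm across, 230 mm high, on the table behind the rack; origin at the centre of its underside
Things that resemble listed ones, but are neither listed nor needed, are in the scene too. What is shaped like the tin_a but turquoise or yellow is not meant.

How it is judged:
By the outcome, as a careful person would: the job done as asked, in the order asked, and still so for the second after the job is handed in, while the arm keeps its last pose, push and grip.
It also fails if it takes over 72 s, if anything falls off the work surface, if the arm or the gripper's body presses on something with over 40 N, if the wrist force passes 120 N, or if a joint passes its speed limit or range.

## Working session

There is one attempt and no reset: what is moved stays moved. The work goes in short steps, Python scripts to look and compute and a tool call to move; the robot and the scene stay as the last step left them, time stands still between calls to the robot, and variables do not carry over. Pictures are saved under pics/ and viewed, at most 10 in all, crops included, and the job is handed in when it is done.

Besides the shell and the picture viewer there is one more tool, called after "Emit:" by a JSON object that holds its "method" and its "body", one argument or row to a line. apply_moves: Moves the arm, as the interface text tells. Its arguments: {"type":"object","properties":{"steps":{"type":"array"},"squeeze":{"type":"number"}},"required":["steps"]}

```bash
ls; mkdir -p pics; python3 - <<'E'
from bench import r
import cv2,numpy as np
for n in("scene","top"):
    s=r.snapshot(n); np.savez(f"pics/{n}0.npz",**s); cv2.imwrite(f"pics/{n}0.png",s["color"]); print(n,s["mtx"].round(1).tolist(),s["T"].round(3).tolist())
print(r.sense())
E
```

```text
pics
scene [[422.7, 0.0, 288.0], [0.0, 422.7, 209.5], [0.0, 0.0, 1.0]] [[0.915, -0.261, 0.307, 316.434], [-0.403, -0.567, 0.719, -406.326], [-0.014, -0.781, -0.624, 573.266], [0.0, 0.0, 0.0, 1.0]]
top [[423.2, 0.0, 272.8], [0.0, 423.2, 203.5], [0.0, 0.0, 1.0]] [[0.009, -0.995, 0.096, 522.194], [-1.0, -0.01, -0.012, 226.177], [0.013, -0.096, -0.995, 939.965], [0.0, 0.0, 0.0, 1.0]]
{'time': 0.1, 'joint_pos': array([ 6.49512730e+01,  7.51073733e+00,  8.53226483e+01,  6.27170192e-04,
        8.72621883e+01, -4.89172308e+00]), 'qd': array([-0.04383533, -0.03896163, -0.18878215, -0.06275342,  0.03692633,
        0.06316994]), 'joint_efforts': array([ 7.09485048e-04, -5.70954323e+01, -5.01944232e+01, -2.44492203e-04,
        8.16216983e-03, -1.17648005e-04]), 'tool_pos': array([206.50869165, 562.81623848, 230.35354343]), 'tcp_rot': array([-1.79904828e+02, -8.77399800e-03,  1.59842958e+02]), 'ft_force': array([-0.71397127, -0.08221308,  0.22712581]), 'wrist_torque': array([ 0.03405776,  0.00260454, -0.02564006]), 'grip_force': 0.0, 'finger_gap': 85.44011288936626}
```

View pics/scene0.png

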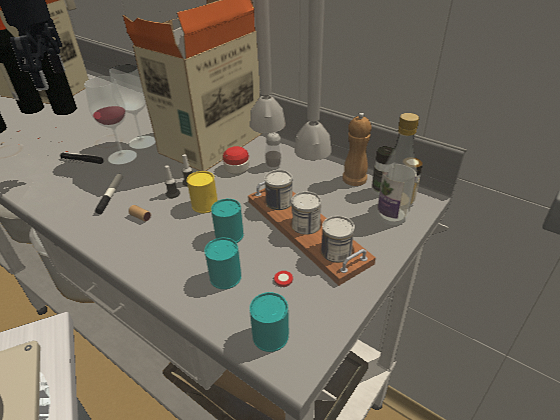

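View pics/top0.png

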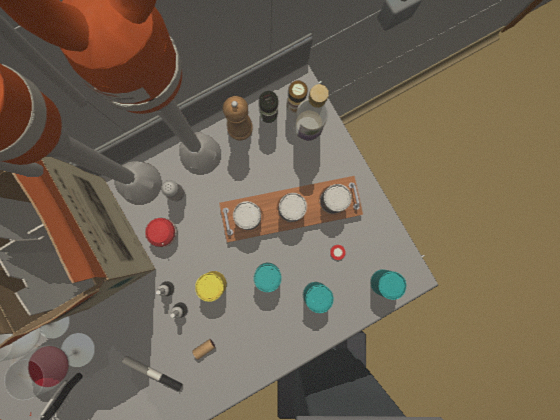

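Scene view: the three rack tins are at (279,188), (306,212) and (338,238), with the disc at (284,278). In the top view they are at (247,215), (293,207) and (337,197), with the disc at (338,253).

Things that could be mistaken for them:
- **Tins:** turquoise look-alikes at top (267,278), (318,297) and (391,285), and a yellow one at (210,287). None is wanted, since the wanted tins are blue with a white panel and stand in the rack.
- **Disc:** the red timer at top (160,232). The disc is the small red one with the white spot at top (338,253).

```bash
cat > h.py <<'E'
import numpy as np,cv2
def load(n): return dict(np.load(f"pics/{n}.npz"))
def pt(s,u,v,d=None):
    d=s["depth"][int(v),int(u)] if d is None else d
    p=np.linalg.inv(s["mtx"])@[u,v,1]*d
    return s["T"][:3,:3]@p+s["T"][:3,3]
def cloud(s):
    h,w=s["depth"].shape; u,v=np.meshgrid(range(w),range(h))
    p=np.stack([u,v,np.ones_like(u)],-1)@np.linalg.inv(s["mtx"]).T*s["depth"][...,None]
    P=p@s["T"][:3,:3].T+s["T"][:3,3]; P[s["depth"]==0]=np.nan; return P
def proj(s,p):
    q=s["T"][:3,:3].T@(np.array(p)-s["T"][:3,3]); q=s["mtx"]@q; return q[:2]/q[2]
def circ(P,m):
    q=P[m].astype(np.float32); (c,rad)=cv2.minEnclosingCircle(q[:,:2]); return np.r_[c,np.median(q[:,2]),rad],len(q),np.median(q,0)
E
python3 - <<'E'
from h import *
T,S=load("top0"),load("scene0"); PT,PS=cloud(T),cloud(S)
def near(P,c,zr,rad=36): 
    return (np.hypot(P[...,0]-c[0],P[...,1]-c[1])<rad)&(P[...,2]>zr[0])&(P[...,2]<zr[1])
for nm,u,v in(("L",247,215),("M",293,207),("R",337,197)):
    c=pt(T,u,v); print(nm,c.round(0))
    for P in(PT,PS):
        m=near(P,c,(68,92)); q,n,med=circ(P,m); print("  ",q.round(1),n,med.round(1), P[m][:,:2].mean(0).round(1))
for s,P,u,v in((T,PT,338,253),(S,PS,284,278)):
    b=s["color"].astype(int); red=(b[...,2]>110)&(b[...,1]<80)&(b[...,0]<80)
    yy,xx=np.mgrid[:420,:560]; m=red&(np.hypot(xx-u,yy-v)<15)
    q,n,med=circ(P,m); print("disc",q.round(1),n,med.round(1))
    print(" table near",pt(s,u-20,v).round(1))
for nm,u,v in(("hL",226,222),("hR",355,197),("vin",318,94),("vinb",310,120),("timer",160,232),("salt",171,188),("pep",235,105),("lampA",138,182),("lampB",200,155),("orange",120,60),("orange2",30,120),("stem",100,130),("stem",180,120),("boxtop",60,220),("yel",210,287),("t1",267,278),("t2",318,297),("t3",391,285)):
    print(nm,pt(T,u,v).round(0))
# rack wood
b=cv2.cvtColor(T["color"],cv2.COLOR_BGR2HSV); m=(b[...,0]<15)&(b[...,1]>100)&(PT[...,2]>8)&(PT[...,2]<28); yy,xx=np.mgrid[:420,:560]; m&=(xx>210)&(xx<370)&(yy>170)&(yy<250)
print("rack",cv2.minAreaRect(PT[m][:,:2].astype(np.float32)),np.median(PT[m][:,2]))
# tall things within workspace
m=(PT[...,2]>110); g={}
for p in PT[m]: 
    k=(int(p[0]//60*60),int(p[1]//60*60)); a=g.setdefault(k,[0,9999,0]); a[0]+=1;a[1]=min(a[1],p[2]);a[2]=max(a[2],p[2])
for k in sorted(g):
    if g[k][0]>5: print(k,[int(x) for x in g[k]],end=" ")
c=T["color"][160:320,190:420]; cv2.imwrite("pics/crop.png",cv2.resize(c,None,fx=3,fy=3,interpolation=cv2.INTER_CUBIC))
E
```

```text
L [581. 269.  75.]Traceback (most recent call last):
  File "<stdin>", line 8, in <module>
  File "h.py", line 14, in circ
    q=P[m].astype(np.float32); (c,rad)=cv2.minEnclosingCircle(q[:,:2]); return np.r_[c,np.median(q[:,2]),rad],len(q),np.median(q,0)
                                       ~~~~~~~~~~~~~~~~~~~~~~^^^^^^^^^
cv2.error: OpenCV(4.12.0) /io/opencv/modules/imgproc/src/shapedescr.cpp:201: error: (-215:Assertion failed) count >= 0 && (depth == CV_32F || depth == CV_32S) in function 'minEnclosingCircle'
```

```bash
sed -i 's/minEnclosingCircle(q\[:,:2\])/minEnclosingCircle(np.ascontiguousarray(q[:,:2]))/' h.py
cat > m.py <<'E'
from h import *
T,S=load("top0"),load("scene0"); PT,PS=cloud(T),cloud(S)
def near(P,c,zr,rad=36): 
    return (np.hypot(P[...,0]-c[0],P[...,1]-c[1])<rad)&(P[...,2]>zr[0])&(P[...,2]<zr[1])
for nm,u,v in(("L",247,215),("M",293,207),("R",337,197)):
    c=pt(T,u,v); print(nm,c.round(0))
    for P in(PT,PS):
        m=near(P,c,(68,92))
        if m.sum()<5: print(m.sum()); continue
        q,n,med=circ(P,m); print("  ",q.round(1),n,med.round(1), P[m][:,:2].mean(0).round(1))
for s,P,u,v in((T,PT,338,253),(S,PS,284,278)):
    b=s["color"].astype(int); red=(b[...,2]>110)&(b[...,1]<80)&(b[...,0]<80)
    yy,xx=np.mgrid[:420,:560]; m=red&(np.hypot(xx-u,yy-v)<15)
    if m.sum()<5: print("few",m.sum()); continue
    q,n,med=circ(P,m); print("disc",q.round(1),n,med.round(1))
    print(" spot",pt(s,u,v).round(1)," table near",pt(s,u-20,v).round(1))
for nm,u,v in(("hL",226,222),("hR",355,197),("vin",318,94),("vinb",310,120),("timer",160,232),("salt",171,188),("pep",235,105),("lampA",138,182),("lampB",200,155),("orange",120,60),("orange2",30,120),("stem",100,130),("stem",180,120),("boxtop",60,220),("yel",210,287),("t1",267,278),("t2",318,297),("t3",391,285)):
    print(nm,pt(T,u,v).round(0))
b=cv2.cvtColor(T["color"],cv2.COLOR_BGR2HSV); m=(b[...,0]<15)&(b[...,1]>100)&(PT[...,2]>8)&(PT[...,2]<28); yy,xx=np.mgrid[:420,:560]; m&=(xx>210)&(xx<370)&(yy>170)&(yy<250)
print("rack",cv2.minAreaRect(np.float32(PT[m][:,:2])),np.median(PT[m][:,2]))
m=(PT[...,2]>110); g={}
for p in PT[m]: 
    k=(int(p[0]//60*60),int(p[1]//60*60)); a=g.setdefault(k,[0,9999,0]); a[0]+=1;a[1]=min(a[1],p[2]);a[2]=max(a[2],p[2])
for k in sorted(g):
    if g[k][0]>5: print(k,[int(x) for x in g[k]],end=" ")
c=T["color"][160:320,190:420]; cv2.imwrite("pics/crop.png",cv2.resize(c,None,fx=3,fy=3,interpolation=cv2.INTER_CUBIC))
E
python3 m.py
```

```text
L [581. 269.  75.]
   [582.  270.1  74.9  28.5] 605 [581.6 270.6  74.9] [581.9 270.5]
   [583.  269.2  77.6  29.8] 464 [580.8 264.7  77.6] [581.  265.9]
M [599. 174.  72.]
   [600.6 176.3  74.8  28.4] 602 [600.9 176.6  74.8] [600.7 176.3]
   [601.2 174.9  77.5  29.8] 556 [598.8 170.9  77.5] [599.3 171.7]
R [620.  84.  75.]
   [619.7  84.1  74.6  28.6] 602 [620.   84.1  74.6] [619.9  84.3]
   [619.6  82.7  77.3  29.8] 682 [618.7  79.6  77.3] [618.8  80.2]
disc [506.3  72.1   nan  16.6] 99 [nan nan nan]
 spot [504.5  71.2   6.6]  table near [504.  114.7   2.1]
disc [509.4  72.7   nan  18.6] 136 [nan nan nan]
 spot [509.   68.8   8.2]  table near [478.5  89.6   1.3]
hL [568. 314.  44.]
hR [625.  40.  42.]
vin [782. 141. 231.]
vinb [763. 146. 139.]
timer [546. 451.  49.]
salt [634. 423.  87.]
pep [780. 289. 171.]
lampA [636. 470. 151.]
lampB [696. 360. 120.]
orange [677. 353. 591.]
orange2 [633. 444. 560.]
stem [726. 532. 184.]
stem [704. 358. 326.]
boxtop [554. 522. 333.]
yel [435. 342.  67.]
t1 [454. 226.  70.]
t2 [417. 123.  70.]
t3 [442. -27.  67.]
rack ((570.703857421875, 169.948394
[... 934 characters left out ...]
 (660, 420) [2270, 110, 597] (660, 480) [130, 110, 402] (660, 540) [874, 110, 308] (660, 600) [54, 110, 176] (720, 60) [38, 111, 147] (720, 120) [691, 110, 232] (720, 240) [248, 110, 167] (720, 300) [342, 110, 609] (720, 360) [146, 110, 607] (720, 420) [341, 110, 580] (720, 480) [4664, 110, 541] (720, 540) [145, 121, 321] (780, 60) [19, 118, 150] (780, 120) [292, 111, 232] (780, 240) [179, 120, 171] (780, 300) [1887, 110, 435] (780, 360) [1371, 110, 441] (840, 180) [337, 110, 323] (840, 240) [2769, 110, 379] (840, 300) [2129, 110, 410] (900, 120) [1058, 110, 267] (900, 180) [1554, 110, 315] (960, 0) [119, 110, 156] (960, 60) [535, 110, 208] (960, 120) [103, 111, 219] (1020, 0) [12, 110, 119]
```

View pics/crop.png

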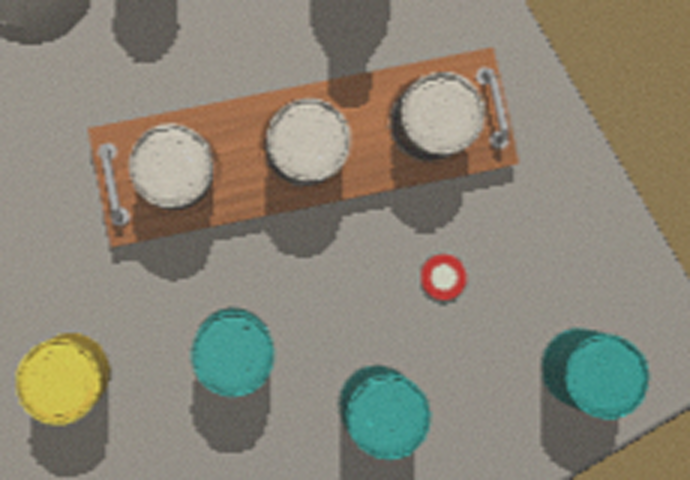

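The crop shows the three rack tins at crop (171,165), (308,140) and (442,113). The red disc with the white spot is at (443,277), and the turquoise and yellow tins are separate from them. I'll check how far the tall objects are from the arm's path and plan the first moves.

```bash
cat > plan.py <<'E'
import sys,numpy as np
from bench import r
from scipy.spatial.transform import Rotation as R
def st():
    s=r.sense(); return s
def rows(wps,start=None):
    "wps: (x,y,z,yaw,n) ; prints rows of shift/turn in tool axes, kept upright"
    s=st(); p=s["tool_pos"].copy(); Q=R.from_euler("xyz",s["tcp_rot"],degrees=True)
    for x,y,z,yaw,n in wps:
        tgt=R.from_euler("xyz",[180,0,yaw],degrees=True)
        for k in range(n):
            d=(np.array([x,y,z])-p)/(n-k); sh=Q.inv().apply(d).round(0 if max(abs(d))>8 else 1)
            w=((Q.inv()*tgt).as_rotvec(degrees=True)/5/(n-k)).round(2)
            print(sh.tolist(),w.tolist()); p=p+Q.apply(sh); Q=Q*R.from_rotvec(w*5,degrees=True)
    print("end",p.round(1),Q.as_euler("xyz",degrees=True).round(1))
E
python3 - <<'E'
from h import *
T,S=load("top0"),load("scene0")
for s in(T,S): print(proj(s,[206,563,231]))
P=np.concatenate([cloud(T).reshape(-1,3),cloud(S).reshape(-1,3)]); P=P[P[:,2]>110]
for c in((582,270),(601,175),(620,83)):
    d=np.hypot(P[:,0]-c[0],P[:,1]-c[1])
    for lo,hi in((110,250),(250,400),(400,700)):
        m=(P[:,2]>lo)&(P[:,2]<hi); i=np.argsort(d[m])[20]; print(c,lo,d[m][i].round(),P[m][i].round())
from plan import rows
rows([(280,380,231,129,8),(582,269.5,170,101.3,8)])
E
```

```text
[ 53.15391533 442.60130276]
[53.2971295  87.51009073]
(582, 270) 110 138.0 [689. 358. 113.]
(582, 270) 250 148.0 [697. 363. 357.]
(582, 270) 400 115.0 [666. 349. 532.]
(601, 175) 110 156.0 [754. 144. 114.]
(601, 175) 250 208.0 [706. 354. 269.]
(601, 175) 400 176.0 [690. 327. 499.]
(620, 83) 110 143.0 [752. 137. 125.]
(620, 83) 250 285.0 [704. 355. 356.]
(620, 83) 400 253.0 [700. 323. 499.]
[-16.0, -18.0, -0.0] [-0.0, 0.0, 0.77]
[-18.0, -17.0, -0.0] [-0.0, 0.0, 0.77]
[-19.0, -16.0, -0.0] [-0.0, 0.0, 0.77]
[-20.0, -15.0, -0.0] [-0.0, 0.0, 0.77]
[-21.0, -13.0, -0.0] [-0.0, 0.0, 0.77]
[-21.0, -12.0, -0.0] [-0.01, 0.0, 0.77]
[-22.0, -10.0, -0.0] [-0.0, 0.0, 0.77]
[-24.0, -9.0, -0.0] [-0.01, 0.01, 0.78]
[-34.0, 21.0, 8.0] [0.0, -0.0, 0.69]
[-33.0, 23.0, 7.0] [0.0, -0.0, 0.69]
[-32.0, 25.0, 8.0] [0.0, -0.0, 0.69]
[-30.0, 26.0, 7.0] [0.0, -0.0, 0.69]
[-29.0, 28.0, 8.0] [0.0, -0.0, 0.69]
[-27.0, 30.0, 7.0] [0.0, -0.0, 0.7]
[-25.0, 31.0, 8.0] [0.0, -0.0, 0.69]
[-23.0, 33.0, 7.0] [0.0, -0.0, 0.7]
end [581.9 269.3 170.5] [180.   -0.  101.3]
```

Emit:
{"method": "apply_moves", "body": {
  "steps": [
    [1,-16,-18,0,0,0,0.77],
    [1,-18,-17,0,0,0,0.77],
    [1,-19,-16,0,0,0,0.77],
    [1,-20,-15,0,0,0,0.77],
    [1,-21,-13,0,0,0,0.77],
    [1,-21,-12,0,0,0,0.77],
    [1,-22,-10,0,0,0,0.77],
    [1,-24,-9,0,0,0,0.78]
  ],
  "squeeze": 50
}}

```text
time: 0.9
tool_pos: [280.6, 379.2, 230.9]
tcp_rot: [-180.0, 0.0, 128.8]
ft_force: [0.5, -0.2, 0.1]
finger_gap: 85.8
grip_force: 0.0
```

Emit:
{"method": "apply_moves", "body": {
  "steps": [
    [1,-34,21,8,0,0,0.69],
    [1,-33,23,7,0,0,0.69],
    [1,-32,25,8,0,0,0.69],
    [1,-30,26,7,0,0,0.69],
    [1,-29,28,8,0,0,0.69],
    [1,-27,30,7,0,0,0.7],
    [1,-25,31,8,0,0,0.69],
    [1,-23,33,7,0,0,0.7]
  ]
}}

```text
time: 1.7
tool_pos: [583.3, 268.8, 170.2]
tcp_rot: [-179.9, 0.0, 101.1]
ft_force: [0.7, 0.8, 0.9]
finger_gap: 85.5
grip_force: 0.0
```

```bash
python3 - <<'E'
from plan import *
s=st(); print(s["time"],s["tool_pos"],s["tcp_rot"],s["ft_force"],s["qd"].round(1))
rows([(582.5,269.6,110,101.3,3),(582.5,269.6,37,101.3,5)])
E
```

```text
1.7 [583.25004517 268.75014148 170.18522062] [-1.79935677e+02  6.65387906e-03  1.01143285e+02] [0.70092539 0.76497913 0.87257987] [-24.1  44.8 -45.2   0.2  -0.   10.7]
[0.0, -0.0, 20.0] [-0.0, 0.0, -0.01]
[0.0, -0.0, 20.0] [-0.01, 0.0, -0.01]
[1.0, -1.0, 20.0] [-0.0, 0.0, -0.01]
[-0.0, 0.0, 15.0] [-0.0, 0.0, -0.0]
[-0.0, 0.0, 15.0] [-0.0, 0.0, -0.0]
[-0.0, 0.0, 14.0] [-0.0, 0.0, -0.0]
[-0.0, 0.0, 15.0] [-0.0, 0.0, -0.0]
[-0.0, 0.0, 14.0] [-0.0, 0.0, -0.0]
end [582.  269.5  37.2] [-180.     0.   101.3]
```

Emit:
{"method": "apply_moves", "body": {
  "steps": [
    [1,0,0,22,0,0,0],
    [1,0,0,22,0,0,0],
    [1,0,0,22,0,0,0],
    [1,0,0,22,0,0,0],
    [1,0,0,22,0,0,0],
    [1,0,0,16,0,0,0],
    [1,0,0,7,0,0,0],
    [1,0,0,0,0,0,0]
  ]
}}

```text
time: 2.5
tool_pos: [581.2, 269.4, 37.0]
tcp_rot: [-179.9, 0.0, 101.3]
ft_force: [-0.1, -0.7, -0.2]
finger_gap: 85.4
grip_force: 0.0
```

Emit:
{"method": "apply_moves", "body": {
  "steps": [
    [-1,0,0,0,0,0,0],
    [-1,0,0,0,0,0,0],
    [-1,0,0,0,0,0,0],
    [-1,0,0,0,0,0,0],
    [-1,0,0,0,0,0,0],
    [-1,0,0,0,0,0,0],
    [-1,0,0,0,0,0,0],
    [-1,0,0,0,0,0,0]
  ],
  "squeeze": 50
}}

```text
time: 3.3
tool_pos: [583.5, 270.3, 40.2]
tcp_rot: [179.8, -0.0, 101.3]
ft_force: [-0.3, 0.2, 5.7]
finger_gap: 56.1
grip_force: 53.7
```

Emit:
{"method": "apply_moves", "body": {
  "steps": [
    [-1,0,0,-5,0,0,0],
    [-1,0,0,-7,0,0,0],
    [-1,0,0,-7,0,0,0],
    [-1,0,0,-6,0,0,0],
    [-1,0,0,0,0,0,0],
    [-1,0,0,0,0,0,0],
    [-1,0,0,0,0,0,0],
    [-1,0,0,0,0,0,0]
  ]
}}

```text
time: 4.1
tool_pos: [581.8, 269.6, 62.8]
tcp_rot: [-179.9, 0.0, 101.3]
ft_force: [0.4, -0.2, -1.0]
finger_gap: 56.3
grip_force: 53.3
```

```bash
cat > heft.py <<'E'
from plan import *
import cv2,sys
F=[];tau=[]
for i in range(5):
    sn=r.snapshot("scene"); s=st(); F.append(s["ft_force"]); tau.append(s["wrist_torque"])
print(np.mean(F,0).round(2),np.std(F,0).round(2),np.mean(tau,0).round(2),s["tool_pos"].round(1),s["tcp_rot"].round(1),s["finger_gap"],s["grip_force"],s["joint_efforts"].round(2))
cv2.imwrite(f"pics/heft{sys.argv[1]}.png",cv2.resize(sn["color"][100:300,180:440],None,fx=2.5,fy=2.5))
E
python3 heft.py L
```

```text
[ 0.24  0.4  -1.36] [0.38 0.7  0.35] [-0.   -0.   -0.02] [582.1 269.7  63.1] [-180.     0.   101.3] 56.26914621294881 53.25549602508545 [ 0.000e+00 -6.591e+01 -4.661e+01 -0.000e+00  1.000e-02 -0.000e+00]
```

View pics/heftL.png

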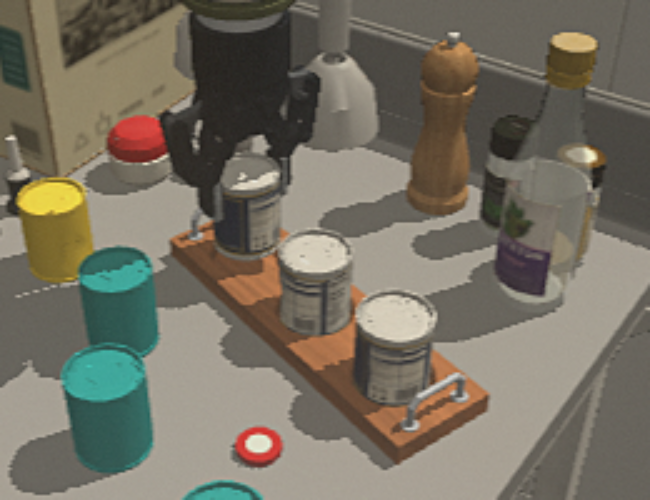

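Tin L is clear of its well and upright in the crop at (250,200), at about 1.4 N. I'll set it back down and move to the middle tin.

Emit:
{"method": "apply_moves", "body": {
  "steps": [
    [-1,0,0,7,0,0,0],
    [-1,0,0,7,0,0,0],
    [-1,0,0,5,0,0,0],
    [-1,0,0,4,0,0,0],
    [-1,0,0,0,0,0,0],
    [1,0,0,0,0,0,0],
    [1,0,0,0,0,0,0],
    [1,0,0,0,0,0,0]
  ]
}}

```text
time: 5.15
tool_pos: [582.3, 269.7, 40.3]
tcp_rot: [180.0, -0.0, 101.3]
ft_force: [-0.3, -0.1, 0.3]
finger_gap: 85.4
grip_force: 0.0
```

Emit:
{"method": "apply_moves", "body": {
  "steps": [
    [1,0,0,0,0,0,0],
    [1,0,0,0,0,0,0],
    [1,0,0,0,0,0,0],
    [1,0,0,-10,0,0,0],
    [1,0,0,-20,0,0,0],
    [1,0,0,-20,0,0,0],
    [1,0,0,-20,0,0,0],
    [1,0,0,-10,0,0,0]
  ]
}}

```text
time: 5.95
tool_pos: [583.5, 270.3, 123.6]
tcp_rot: [179.8, -0.0, 101.3]
ft_force: [-0.1, -0.4, 0.1]
finger_gap: 85.2
grip_force: 0.0
```

```bash
python3 - <<'E'
from plan import *
from h import *
s=st(); print(s["time"],s["tool_pos"],s["ft_force"],s["finger_gap"])
rows([(600.9,175.6,117,101.3,3),(600.9,175.6,37,101.3,4)])
sn=r.snapshot("scene"); P=cloud(sn)
for c in((582.5,269.6),(601,175.5),(619.6,83.4)):
    m=(np.hypot(P[...,0]-c[0],P[...,1]-c[1])<36)&(P[...,2]>70)&(P[...,2]<90); print(circ(P,m)[0])
E
```

```text
5.95 [583.46311138 270.25254984 123.56162988] [-0.07236868 -0.44916984  0.11555931] 85.21968325808996
[-32.0, -0.0, 2.0] [0.01, -0.0, -0.0]
[-32.0, -1.0, 2.0] [0.02, -0.0, -0.0]
[-32.0, -0.0, 2.0] [0.01, -0.01, -0.0]
[-0.0, -0.0, 20.0] [0.0, 0.0, -0.0]
[-0.0, -0.0, 20.0] [0.0, 0.0, -0.0]
[-0.0, -0.0, 20.0] [0.0, 0.0, -0.0]
[-0.0, -0.0, 21.0] [0.0, 0.0, -0.0]
end [601.3 175.9  36.5] [180.    0.  101.3]
[580.68127441 269.36917114  77.57713318  30.46708298]
[600.31890869 175.12516785  77.55010986  29.96205139]
[620.25421143  82.86753082  77.45897675  29.80504036]
```

Emit:
{"method": "apply_moves", "body": {
  "steps": [
    [1,-32,0,0,0,0,0],
    [1,-32,0,0,0,0,0],
    [1,-32,0,0,0,0,0],
    [1,0,0,20,0,0,0],
    [1,0,0,22,0,0,0],
    [1,0,0,22,0,0,0],
    [1,0,0,18,0,0,0],
    [1,0,0,0,0,0,0]
  ]
}}

```text
time: 6.8
tool_pos: [597.8, 174.8, 34.1]
tcp_rot: [-179.6, 0.0, 101.3]
ft_force: [-0.6, -0.2, -1.4]
finger_gap: 85.7
grip_force: 0.0
```

Emit:
{"method": "apply_moves", "body": {
  "steps": [
    [-1,0,0,0,0,0,0],
    [-1,0,0,0,0,0,0],
    [-1,0,0,0,0,0,0],
    [-1,0,0,0,0,0,0],
    [-1,0,0,0,0,0,0],
    [-1,0,0,0,0,0,0],
    [-1,0,0,0,0,0,0],
    [-1,0,0,0,0,0,0]
  ]
}}

```text
time: 7.6
tool_pos: [602.2, 175.9, 40.0]
tcp_rot: [179.8, -0.0, 101.3]
ft_force: [-0.3, -0.0, 6.3]
finger_gap: 56.2
grip_force: 54.2
```

Emit:
{"method": "apply_moves", "body": {
  "steps": [
    [-1,0,0,-5,0,0,0],
    [-1,0,0,-7,0,0,0],
    [-1,0,0,-7,0,0,0],
    [-1,0,0,-6,0,0,0],
    [-1,0,0,0,0,0,0],
    [-1,0,0,0,0,0,0],
    [-1,0,0,0,0,0,0],
    [-1,0,0,0,0,0,0]
  ]
}}

```text
time: 8.4
tool_pos: [600.6, 175.5, 62.8]
tcp_rot: [-180.0, -0.0, 101.3]
ft_force: [-0.2, -0.5, -3.5]
finger_gap: 56.0
grip_force: 53.8
```

```bash
python3 heft.py M
```

```text
[-0.    0.1  -3.12] [0.5  0.31 0.44] [-0.   -0.03 -0.01] [600.9 175.5  63.1] [-180.     0.   101.3] 56.15135742330013 53.78611385822296 [ 0.000e+00 -6.503e+01 -4.739e+01 -0.000e+00  1.000e-02 -0.000e+00]
```

Emit:
{"method": "apply_moves", "body": {
  "steps": [
    [-1,0,0,7,0,0,0],
    [-1,0,0,7,0,0,0],
    [-1,0,0,5,0,0,0],
    [-1,0,0,4,0,0,0],
    [-1,0,0,0,0,0,0],
    [1,0,0,0,0,0,0],
    [1,0,0,0,0,0,0],
    [1,0,0,0,0,0,0]
  ]
}}

```text
time: 9.45
tool_pos: [601.4, 175.6, 40.6]
tcp_rot: [180.0, 0.0, 101.3]
ft_force: [-0.6, 0.8, -0.3]
finger_gap: 85.4
grip_force: 0.0
```

Emit:
{"method": "apply_moves", "body": {
  "steps": [
    [1,0,0,0,0,0,0],
    [1,0,0,0,0,0,0],
    [1,0,0,0,0,0,0],
    [1,0,0,-10,0,0,0],
    [1,0,0,-20,0,0,0],
    [1,0,0,-20,0,0,0],
    [1,0,0,-20,0,0,0],
    [1,0,0,-10,0,0,0]
  ]
}}

```text
time: 10.25
tool_pos: [602.3, 175.9, 123.5]
tcp_rot: [179.8, -0.0, 101.3]
ft_force: [0.9, 0.5, 0.2]
finger_gap: 85.5
grip_force: 0.0
```

```bash
python3 - <<'E'
from plan import *
r.snapshot("top");r.snapshot("top")
s=st(); print(s["time"],s["tool_pos"],s["ft_force"],s["finger_gap"])
rows([(619.8,83.4,120,101.3,3),(619.8,83.4,39,101.3,4)])
E
```

```text
10.35 [602.46801615 175.86576041 122.9029557 ] [0.06296726 0.59278249 0.07956268] 85.55770663375822
[-31.0, -0.0, 1.0] [0.02, 0.0, -0.0]
[-32.0, -1.0, 1.0] [0.01, 0.0, -0.0]
[-31.0, -0.0, 1.0] [0.02, 0.0, -0.0]
[-0.0, -0.0, 20.0] [-0.0, 0.0, -0.0]
[-0.0, -0.0, 20.0] [-0.0, 0.0, -0.0]
[-0.0, -0.0, 20.0] [-0.0, 0.0, -0.0]
[-0.0, -0.0, 21.0] [-0.0, 0.0, -0.0]
end [619.9  83.5  38.9] [-180.     0.   101.3]
```

Emit:
{"method": "apply_moves", "body": {
  "steps": [
    [1,-31,0,0,0,0,0],
    [1,-32,-1,0,0,0,0],
    [1,-31,0,0,0,0,0],
    [1,0,0,20,0,0,0],
    [1,0,0,22,0,0,0],
    [1,0,0,22,0,0,0],
    [1,0,0,18,0,0,0],
    [1,0,0,0,0,0,0]
  ]
}}

```text
time: 11.15
tool_pos: [614.8, 82.9, 33.5]
tcp_rot: [-179.6, -0.1, 101.3]
ft_force: [-0.5, 0.2, -1.1]
finger_gap: 85.4
grip_force: 0.0
```

Emit:
{"method": "apply_moves", "body": {
  "steps": [
    [-1,0,0,0,0,0,0],
    [-1,0,0,0,0,0,0],
    [-1,0,0,0,0,0,0],
    [-1,0,0,0,0,0,0],
    [-1,0,0,0,0,0,0],
    [-1,0,0,0,0,0,0],
    [-1,0,0,0,0,0,0],
    [-1,0,0,0,0,0,0]
  ]
}}

```text
time: 11.95
tool_pos: [619.8, 83.3, 40.0]
tcp_rot: [179.8, 0.0, 101.3]
ft_force: [0.6, 0.6, 5.8]
finger_gap: 56.1
grip_force: 55.1
```

Emit:
{"method": "apply_moves", "body": {
  "steps": [
    [-1,0,0,-5,0,0,0],
    [-1,0,0,-7,0,0,0],
    [-1,0,0,-7,0,0,0],
    [-1,0,0,-6,0,0,0],
    [-1,0,0,0,0,0,0],
    [-1,0,0,0,0,0,0],
    [-1,0,0,0,0,0,0],
    [-1,0,0,0,0,0,0]
  ]
}}

```text
time: 12.75
tool_pos: [617.9, 83.2, 62.7]
tcp_rot: [-179.9, -0.0, 101.3]
ft_force: [0.1, 0.1, -6.2]
finger_gap: 56.5
grip_force: 57.1
```

```bash
python3 heft.py R
```

```text
[ 0.26  0.31 -6.08] [0.47 0.45 0.57] [-0.    0.02  0.02] [618.3  83.2  63.2] [-180.    -0.   101.3] 55.89611267816665 57.05992341041565 [ 0.000e+00 -6.662e+01 -4.888e+01 -0.000e+00  1.000e-02 -0.000e+00]
```

L weighs about 1.4 N, M about 3.1 N and R about 6.1 N. So L is the emptiest and R the fullest. I'll put R back, then fetch the disc.

Emit:
{"method": "apply_moves", "body": {
  "steps": [
    [-1,0,0,7,0,0,0],
    [-1,0,0,7,0,0,0],
    [-1,0,0,5,0,0,0],
    [-1,0,0,4,0,0,0],
    [-1,0,0,0,0,0,0],
    [1,0,0,0,0,0,0],
    [1,0,0,0,0,0,0],
    [1,0,0,0,0,0,0]
  ]
}}

```text
time: 13.8
tool_pos: [618.4, 83.2, 40.7]
tcp_rot: [-180.0, -0.0, 101.3]
ft_force: [-0.3, -1.1, -0.1]
finger_gap: 85.5
grip_force: 0.0
```

Emit:
{"method": "apply_moves", "body": {
  "steps": [
    [1,0,0,0,0,0,0],
    [1,0,0,0,0,0,0],
    [1,0,0,0,0,0,0],
    [1,0,0,-10,0,0,0],
    [1,0,0,-20,0,0,0],
    [1,0,0,-20,0,0,0],
    [1,0,0,-20,0,0,0],
    [1,0,0,-10,0,0,0]
  ]
}}

```text
time: 14.6
tool_pos: [619.8, 83.3, 123.5]
tcp_rot: [179.8, 0.0, 101.3]
ft_force: [0.9, 0.9, 0.6]
finger_gap: 85.5
grip_force: 0.0
```

```bash
python3 - <<'E'
from plan import *
from h import *
s0=r.snapshot("scene");t0=r.snapshot("top")
s=st(); print(s["time"],s["tool_pos"],s["tcp_rot"],s["ft_force"],s["finger_gap"])
yy,xx=np.mgrid[:420,:560]
for sn,u,v in((t0,338,253),(s0,284,278)):
    b=sn["color"].astype(int); m=((b[...,2]-b[...,1]>60)|(b.min(-1)>150))&(np.hypot(xx-u,yy-v)<13)
    P=cloud(sn); q=P[m&(P[...,2]>0)]; 
    c=cv2.fitEllipse(np.argwhere(cv2.Canny((m*255).astype(np.uint8),50,100)>0)[:,::-1].astype(np.float32))[0]
    # ray to z=6
    d0=pt(sn,*c,d=1.); o=sn["T"][:3,3]; k=(6-o[2])/(d0-o)[2]; print("disc",c,(o+k*(d0-o)).round(1),np.nanmedian(q,0).round(1),m.sum())
P=cloud(s0)
for c in((582.5,269.6),(601,175.5),(619.6,83.4)):
    m=(np.hypot(P[...,0]-c[0],P[...,1]-c[1])<36)&(P[...,2]>70)&(P[...,2]<90); print(circ(P,m)[0].round(1))
rows([(507,72.2,100,101.3,4)])
E
```

```text
14.7 [619.93954881  83.28198524 122.9448919 ] [1.79763452e+02 3.34528414e-02 1.01290811e+02] [-0.15077572 -0.62216748  0.44507658] 85.5598539424796
disc (336.9728698730469, 251.81546020507812) [507.1  73.4   6. ] [508.9  71.    5.4] 121
disc (284.7532958984375, 279.8016052246094) [509.3  66.1   6. ] [509.8  65.1   7.7] 253
[582.5 268.9  77.6  30. ]
[597.7 174.7  77.5  30.2]
[619.4  82.2  77.6  29.7]
[3.0, -28.0, 6.0] [0.01, 0.0, -0.0]
[3.0, -28.0, 6.0] [0.01, 0.0, -0.0]
[3.0, -28.0, 5.0] [0.01, 0.0, -0.0]
[2.0, -29.0, 6.0] [0.02, 0.01, -0.0]
end [507.   71.9  99.6] [-180.    -0.   101.3]
```

Emit:
{"method": "apply_moves", "body": {
  "steps": [
    [1,0,0,-20,0,0,0],
    [1,3,-27,0,0,0,0],
    [1,3,-28,0,0,0,0],
    [0.1,3,-28,0,0,0,0],
    [0.1,2,-29,0,0,0,0],
    [0.1,0,0,40,0,0,0],
    [0.1,0,0,40,0,0,0],
    [0.1,0,0,0,0,0,0]
  ]
}}

```text
time: 15.5
tool_pos: [500.6, 71.8, 53.8]
tcp_rot: [-179.3, -0.1, 101.3]
ft_force: [-1.1, -0.2, -1.3]
finger_gap: 46.8
grip_force: 0.0
```

```bash
python3 - <<'E'
from plan import *
from h import *
s0=r.snapshot("scene");t0=r.snapshot("top");r.snapshot("top")
s=st(); print(s["time"],s["tool_pos"],s["tcp_rot"],s["ft_force"],s["finger_gap"])
for n,q in(("s",s0),):
    u,v=proj(q,[507,72,30]).astype(int); print(n,u,v,proj(q,[507.8,72.4,6]))
    cv2.imwrite(f"pics/d_{n}.png",cv2.resize(q["color"][v-75:v+75,u-80:u+80],None,fx=4,fy=4))
rows([(507.8,72.4,10,101.3,4)])
E
```

```text
15.65 [506.80672673  72.07411935  61.15227684] [-1.79999926e+02  2.74571987e-04  1.01294672e+02] [ 0.13524411 -0.37424591 -0.38717113] 47.09237722869998
s 281 268 [282.6151559  277.64731926]
[0.0, 0.0, 13.0] [-0.0, 0.0, -0.0]
[0.0, 0.0, 13.0] [-0.0, 0.0, -0.0]
[0.0, 1.0, 13.0] [-0.0, 0.0, -0.0]
[0.0, 0.0, 12.0] [-0.0, 0.0, -0.0]
end [507.8  72.3  10.2] [-180.     0.   101.3]
```

View pics/d_s.png

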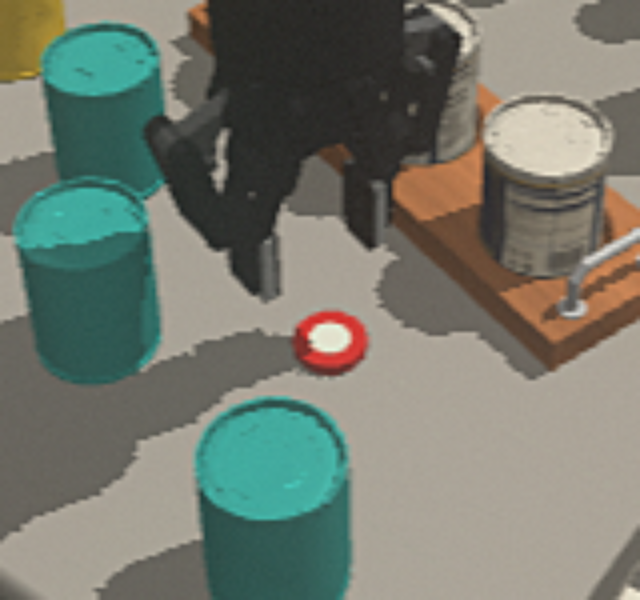

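The disc is at crop (330,342), between the pads, and lines up with the planned position. I'll lower slowly.

Emit:
{"method": "apply_moves", "body": {
  "steps": [
    [0.1,0,1,12,0,0,0],
    [0.1,0,0,12,0,0,0],
    [0.1,0,0,10,0,0,0],
    [0.1,0,0,8,0,0,0],
    [0.1,0,0,5,0,0,0],
    [0.1,0,0,3,0,0,0],
    [0.1,0,0,2,0,0,0],
    [0.1,0,0,0,0,0,0]
  ]
}}

```text
time: 16.45
tool_pos: [507.4, 72.2, 8.2]
tcp_rot: [-180.0, 0.0, 101.3]
ft_force: [-1.1, -1.1, 0.4]
finger_gap: 47.0
grip_force: 0.0
```

Emit:
{"method": "apply_moves", "body": {
  "steps": [
    [0.1,0,0,1,0,0,0],
    [0.1,0,0,1,0,0,0],
    [0.1,0,0,1,0,0,0],
    [0.1,0,0,1,0,0,0],
    [0.1,0,0,1,0,0,0],
    [0.1,0,0,1,0,0,0],
    [0.1,0,0,0,0,0,0],
    [0.1,0,0,0,0,0,0]
  ]
}}

```text
time: 17.25
tool_pos: [507.4, 72.2, 2.3]
tcp_rot: [-180.0, 0.0, 101.3]
ft_force: [0.3, 0.2, -0.4]
finger_gap: 46.8
grip_force: 0.0
```

Emit:
{"method": "apply_moves", "body": {
  "steps": [
    [0.1,0,0,1,0,0,0],
    [0.1,0,0,1,0,0,0],
    [0.1,0,0,1,0,0,0],
    [0.1,0,0,0,0,0,0],
    [0.1,0,0,0,0,0,0],
    [0.1,0,0,0,0,0,0],
    [0.1,0,0,0,0,0,0],
    [0.1,0,0,0,0,0,0]
  ]
}}

```text
time: 18.05
tool_pos: [507.4, 72.3, -0.7]
tcp_rot: [180.0, 0.0, 101.3]
ft_force: [0.7, -0.2, 0.3]
finger_gap: 46.9
grip_force: 0.0
```

Emit:
{"method": "apply_moves", "body": {
  "steps": [
    [0.1,0,0,1,0,0,0],
    [0.1,0,0,0,0,0,0],
    [0.0,0,0,0,0,0,0],
    [-0.1,0,0,0,0,0,0],
    [-0.15,0,0,0,0,0,0],
    [-0.2,0,0,0,0,0,0],
    [-0.3,0,0,0,0,0,0],
    [-0.4,0,0,0,0,0,0]
  ],
  "squeeze": 20
}}

```text
time: 18.85
tool_pos: [508.2, 72.3, -0.5]
tcp_rot: [179.9, 0.0, 101.3]
ft_force: [-2.6, -1.0, 10.2]
finger_gap: 31.5
grip_force: 22.9
```

Emit:
{"method": "apply_moves", "body": {
  "steps": [
    [-1,0,0,0,0,0,0],
    [-1,0,0,0,0,0,0],
    [-1,0,0,0,0,0,0],
    [-1,0,0,-2,0,0,0],
    [-1,0,0,-5,0,0,0],
    [-1,0,0,-8,0,0,0],
    [-1,0,0,-10,0,0,0],
    [-1,0,0,-5,0,0,0]
  ]
}}

```text
time: 19.65
tool_pos: [508.2, 72.3, 29.9]
tcp_rot: [179.9, 0.0, 101.3]
ft_force: [-0.7, -0.2, -0.7]
finger_gap: 31.4
grip_force: 19.9
```

```bash
python3 - <<'E'
from plan import *
from h import *
s0=r.snapshot("scene")
s=st(); print(s["time"],s["tool_pos"],s["tcp_rot"],s["ft_force"],s["finger_gap"],s["grip_force"])
u,v=proj(s0,[507,72,30]).astype(int); print(u,v)
cv2.imwrite(f"pics/d_g.png",cv2.resize(s0["color"][v-50:v+50,u-60:u+60],None,fx=6,fy=6))
E
```

```text
19.7 [508.7083898   72.33501583  30.43664489] [1.79842124e+02 2.44749549e-02 1.01297063e+02] [ 0.90241893 -0.0349911   0.16433763] 30.984738891982886 19.85730618238449
281 268
```

View pics/d_g.png

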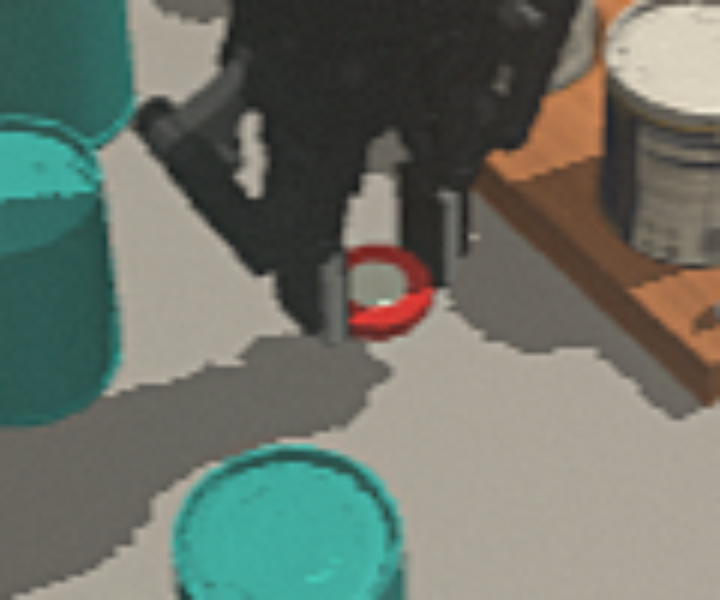

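```bash
python3 - <<'E'
from plan import *
from h import *
sn=r.snapshot("scene"); s=st(); print(s["tool_pos"],s["tcp_rot"],s["finger_gap"])
for z in(30,36): print(proj(sn,[508.3,72.3,z]))
b=sn["color"].astype(int); yy,xx=np.mgrid[:420,:560]
red=(b[...,2]-b[...,1]>70)&(b[...,1]-b[...,0]<15)&(np.hypot(xx-285,yy-267)<13)
P=cloud(sn); n=np.argwhere(red); print(len(n),n.min(0),n.max(0))
m=(np.hypot(xx-285,yy-266)<6)&((red)|(b.min(-1)>100)); q=P[m]; q=q[~np.isnan(q[:,0])]
print(len(q),np.median(q,0).round(1))
q0=q[np.abs(q[:,2]-np.median(q[:,2]))<6]; A=np.c_[q0[:,:2],np.ones(len(q0))]; c=np.linalg.lstsq(A,q0[:,2],rcond=None)[0]; print("slopes",c.round(2),len(q0))
for v,u in((r0,c0) for r0 in range(256,278,2) for c0 in range(276,296,4)): 
    print((u,v),P[v,u].round(0).tolist(),'R' if red[v,u] else '',end=' ')
E
```

```text
[508.51924588  72.307188    29.78178619] [1.79857259e+02 2.19092915e-02 1.01292415e+02] 31.53946998402491
[282.59738667 268.28588651]
[282.52139195 265.8986615 ]
81 [259 280] [271 292]
98 [510.6  66.9  39.4]
slopes [-0.000e+00  1.000e-02  4.077e+01] 98
(276, 256) [491.0, 56.0, 83.0]  (280, 256) [526.0, 128.0, 3.0]  (284, 256) [533.0, 125.0, 2.0]  (288, 256) [523.0, 82.0, 45.0]  (292, 256) [525.0, 70.0, 55.0]  (276, 258) [490.0, 55.0, 79.0]  (280, 258) [524.0, 124.0, 2.0]  (284, 258) [517.0, 85.0, 40.0]  (288, 258) [523.0, 81.0, 42.0]  (292, 258) [526.0, 71.0, 49.0]  (276, 260) [492.0, 59.0, 70.0]  (280, 260) [509.0, 84.0, 40.0] R (284, 260) [516.0, 83.0, 37.0] R (288, 260) [522.0, 78.0, 39.0] R (292, 260) [525.0, 69.0, 46.0]  (276, 262) [491.0, 58.0, 66.0]  (280, 262) [507.0, 81.0, 38.0]  (284, 262) [513.0, 76.0, 41.0]  (288, 262) [520.0, 74.0, 39.0]  (292, 262) [525.0, 68.0, 42.0]  (276, 264) [490.0, 56.0, 63.0]  (280, 264) [505.0, 76.0, 39.0]  (284, 264) [512.0, 73.0, 39.0]  (288, 264) [517.0, 69.0, 40.0]  (292, 264) [524.0, 67.0, 39.0]  (276, 266) [491.0, 58.0, 57.0]  (280, 266) [
[... 210 characters left out ...]
0]  (288, 268) [513.0, 60.0, 40.0] R (292, 268) [521.0, 61.0, 36.0] R (276, 270) [490.0, 58.0, 48.0]  (280, 270) [499.0, 61.0, 41.0] R (284, 270) [505.0, 59.0, 40.0] R (288, 270) [512.0, 57.0, 39.0] R (292, 270) [532.0, 86.0, 2.0]  (276, 272) [490.0, 56.0, 45.0]  (280, 272) [498.0, 58.0, 39.0]  (284, 272) [504.0, 55.0, 39.0]  (288, 272) [511.0, 55.0, 36.0]  (292, 272) [530.0, 81.0, 3.0]  (276, 274) [490.0, 57.0, 39.0]  (280, 274) [509.0, 87.0, 1.0]  (284, 274) [515.0, 83.0, 1.0]  (288, 274) [521.0, 79.0, 3.0]  (292, 274) [528.0, 77.0, 1.0]  (276, 276) [500.0, 85.0, 2.0]  (280, 276) [506.0, 80.0, 3.0]  (284, 276) [514.0, 80.0, 1.0]  (288, 276) [519.0, 75.0, 3.0]  (292, 276) [526.0, 72.0, 3.0]
```

The disc is held flat: its top is at about z 38–39, its tilt is near zero, and it is centred within about 2 mm. Now I'll carry it to tin L.

```bash
python3 - <<'E'
from plan import *
rows([(508.5,72.3,130,101.3,5),(581.7,269.8,130,101.3,9),(581.7,269.8,86,101.3,4)])
E
```

```text
[-0.0, 0.0, -20.0] [0.01, 0.0, -0.0]
[-0.0, 0.0, -20.0] [0.0, 0.0, -0.0]
[-0.0, 0.0, -20.0] [0.01, 0.0, -0.0]
[-0.0, 0.0, -20.0] [0.0, 0.0, -0.0]
[-0.0, 0.0, -20.0] [0.01, 0.0, -0.0]
[20.0, 12.0, -0.0] [-0.0, 0.0, -0.0]
[20.0, 12.0, -0.0] [-0.0, 0.0, -0.0]
[20.0, 12.0, -0.0] [-0.0, 0.0, -0.0]
[20.0, 12.0, -0.0] [-0.0, 0.0, -0.0]
[20.0, 13.0, -0.0] [-0.0, 0.0, -0.0]
[20.0, 12.0, -0.0] [-0.0, 0.0, -0.0]
[20.0, 13.0, -0.0] [-0.0, 0.0, -0.0]
[20.0, 12.0, -0.0] [-0.0, 0.0, -0.0]
[19.0, 13.0, -0.0] [-0.0, 0.0, -0.0]
[0.0, -0.0, 11.0] [-0.0, 0.0, -0.0]
[0.0, -0.0, 11.0] [-0.0, 0.0, -0.0]
[0.0, -0.0, 11.0] [-0.0, 0.0, -0.0]
[0.0, -0.0, 11.0] [-0.0, 0.0, -0.0]
end [582.2 269.6  85.7] [-180.     0.   101.3]
```

Emit:
{"method": "apply_moves", "body": {
  "steps": [
    [-1,0,0,-20,0,0,0],
    [-1,0,0,-20,0,0,0],
    [-1,0,0,-20,0,0,0],
    [-1,0,0,-20,0,0,0],
    [-1,0,0,-20,0,0,0],
    [-1,20,12,0,0,0,0],
    [-1,20,12,0,0,0,0],
    [-1,20,12,0,0,0,0]
  ]
}}

```text
time: 20.55
tool_pos: [531.2, 138.8, 128.4]
tcp_rot: [180.0, 0.0, 101.3]
ft_force: [0.8, -1.0, -0.7]
finger_gap: 31.4
grip_force: 19.9
```

Emit:
{"method": "apply_moves", "body": {
  "steps": [
    [-1,20,12,0,0,0,0],
    [-1,20,13,0,0,0,0],
    [-1,20,12,0,0,0,0],
    [-1,20,13,0,0,0,0],
    [-1,20,12,0,0,0,0],
    [-1,19,13,0,0,0,0],
    [-1,0,0,0,0,0,0],
    [-1,0,0,0,0,0,0]
  ]
}}

```text
time: 21.35
tool_pos: [580.8, 269.5, 127.6]
tcp_rot: [-179.9, 0.0, 101.3]
ft_force: [0.2, -0.4, 1.1]
finger_gap: 31.6
grip_force: 20.0
```

```bash
python3 - <<'E'
from plan import *
from h import *
sn=r.snapshot("scene");r.snapshot("top");r.snapshot("top"); s=st(); print(s["time"],s["tool_pos"],s["tcp_rot"],s["finger_gap"],s["grip_force"])
P=cloud(sn); b=sn["color"].astype(int)
m=(b[...,2]-b[...,1]>60)&(np.hypot(P[...,0]-582,P[...,1]-270)<30)&(P[...,2]>110)&(P[...,2]<160)
print(m.sum(),np.nanmin(P[m],0),np.nanmax(P[m],0),np.nanmedian(P[m],0))
rows([(581.7,270,86,101.3,4)])
E
```

```text
21.5 [580.84798492 268.64032631 128.01379592] [-1.79959264e+02  1.96794814e-02  1.01256929e+02] 31.388488970607877 19.974621534347534
62 [570.8065395  252.21772955 130.73050282] [597.44514334 283.68559408 138.30786281] [585.91733544 259.29894051 136.41267999]
[0.0, 0.0, 11.0] [-0.0, 0.0, -0.0]
[0.0, 0.0, 10.0] [-0.0, 0.0, -0.0]
[1.0, 1.0, 11.0] [-0.0, 0.0, -0.0]
[0.0, 0.0, 10.0] [-0.01, 0.0, -0.01]
end [581.6 269.8  86. ] [180.    0.  101.3]
```

Emit:
{"method": "apply_moves", "body": {
  "steps": [
    [-1,1,1,11,0,0,0],
    [-1,0,0,11,0,0,0],
    [-1,0,0,10,0,0,0],
    [-1,0,0,8,0,0,0],
    [-1,0,0,5,0,0,0],
    [-1,0,0,3,0,0,0],
    [-1,0,0,0,0,0,0],
    [-1,0,0,0,0,0,0]
  ]
}}

```text
time: 22.3
tool_pos: [582.2, 270.8, 80.7]
tcp_rot: [180.0, -0.0, 101.3]
ft_force: [0.5, -0.1, -0.3]
finger_gap: 31.4
grip_force: 20.0
```

Emit:
{"method": "apply_moves", "body": {
  "steps": [
    [-1,0,0,0.5,0,0,0],
    [-1,0,0,0.5,0,0,0],
    [-1,0,0,0.5,0,0,0],
    [-1,0,0,0.5,0,0,0],
    [-1,0,0,0,0,0,0],
    [-1,0,0,0,0,0,0],
    [-1,0,0,0,0,0,0],
    [-1,0,0,0,0,0,0]
  ]
}}

```text
time: 23.1
tool_pos: [582.0, 270.7, 78.3]
tcp_rot: [180.0, -0.0, 101.3]
ft_force: [0.5, -0.5, 0.6]
finger_gap: 31.4
grip_force: 20.0
```

Emit:
{"method": "apply_moves", "body": {
  "steps": [
    [-1,0,-0.5,0.5,0,0,0],
    [-1,0,0,0.5,0,0,0],
    [-1,1,0,0,0,0,0],
    [-1,-1,0,0,0,0,0],
    [-1,0,0,0,0,0,0],
    [-1,0,0,0,0,0,0],
    [-1,0,0,0,0,0,0],
    [-1,0,0,0,0,0,0]
  ]
}}

```text
time: 23.9
tool_pos: [581.7, 270.8, 77.6]
tcp_rot: [180.0, -0.0, 101.3]
ft_force: [0.4, 0.2, 5.0]
finger_gap: 31.6
grip_force: 22.2
```

```bash
python3 - <<'E'
from plan import *
from h import *
F=[]
for i in range(3): sn=r.snapshot("scene"); s=st(); F.append(s["ft_force"])
print(np.mean(F,0),s["tool_pos"])
P=cloud(sn); b=sn["color"].astype(int)
for nm,m in (("disc",(b[...,2]-b[...,1]>60)&(np.hypot(P[...,0]-582,P[...,1]-268)<28)&(P[...,2]>70)&(P[...,2]<100)),("lid",(b.max(-1)-b.min(-1)<45)&(b.min(-1)>90)&(np.hypot(P[...,0]-582,P[...,1]-268)<34)&(P[...,2]>70)&(P[...,2]<83))):
    print(nm,m.sum(),np.nanmin(P[m],0),np.nanmax(P[m],0),np.nanmedian(P[m],0))
u,v=proj(sn,[582,270,80]).astype(int)
cv2.imwrite(f"pics/pl.png",cv2.resize(sn["color"][v-35:v+35,u-40:u+40],None,fx=8,fy=8))
E
```

```text
[-0.87318611  0.9320043   5.25250734] [581.64514465 270.8050287   77.55186704]
disc 57 [571.66672464 252.76544683  82.32800504] [597.37130317 285.41732007  88.41949344] [586.3520542  260.62001382  86.33148215]
lid 141 [553.33693821 240.13218928  71.94151143] [611.27853597 296.90859695  82.57896   ] [583.94975808 254.47240875  77.94409713]
```

View pics/pl.png

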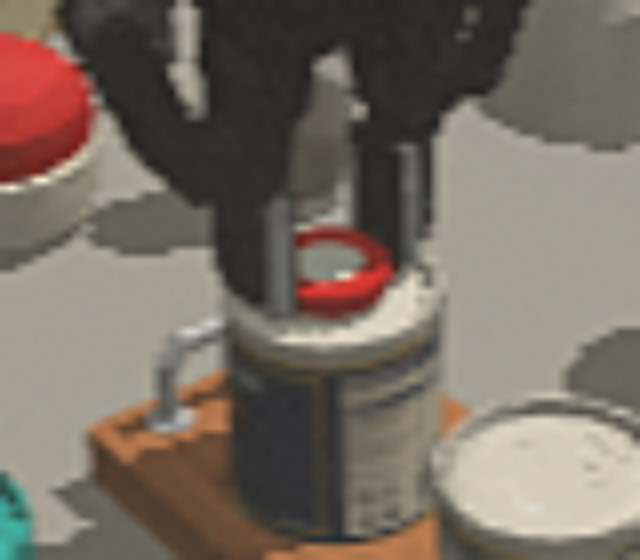

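The disc is at crop (340,270), flat over the middle of the lid, and the tips are just touching. I'll ease off and release.

Emit:
{"method": "apply_moves", "body": {
  "steps": [
    [-1,0,0,-0.5,0,0,0],
    [-1,0,0,0,0,0,0],
    [0.0,0,0,0,0,0,0],
    [0.0,0,0,0,0,0,0],
    [0.2,0,0,0,0,0,0],
    [0.2,0,0,0,0,0,0],
    [0.2,0,0,0,0,0,0],
    [0.2,0,0,0,0,0,0]
  ]
}}

```text
time: 24.85
tool_pos: [581.5, 270.6, 77.8]
tcp_rot: [-180.0, 0.0, 101.3]
ft_force: [-0.4, 0.8, 0.2]
finger_gap: 51.7
grip_force: 0.0
```

Emit:
{"method": "apply_moves", "body": {
  "steps": [
    [0.2,0,0,-2,0,0,0],
    [0.2,0,0,-5,0,0,0],
    [0.2,0,0,-10,0,0,0],
    [0.2,0,0,-15,0,0,0],
    [0.2,0,0,-20,0,0,0],
    [1,-20,0,0,0,0,0],
    [1,-30,0,0,0,0,0],
    [1,-30,0,0,0,0,0]
  ]
}}

```text
time: 25.65
tool_pos: [598.0, 191.9, 132.0]
tcp_rot: [179.9, -0.0, 101.4]
ft_force: [-0.0, -0.3, 0.1]
finger_gap: 85.4
grip_force: 0.0
```

Emit:
{"method": "apply_moves", "body": {
  "steps": [
    [1,-30,0,0,0,0,0],
    [1,-30,0,0,0,0,0],
    [1,-30,0,0,0,0,0],
    [1,-15,0,0,0,0,0],
    [1,0,0,0,0,0,0],
    [1,0,0,0,0,0,0],
    [1,0,0,0,0,0,0],
    [1,0,0,0,0,0,0]
  ]
}}

```text
time: 26.45
tool_pos: [617.5, 90.5, 129.9]
tcp_rot: [-180.0, -0.0, 101.4]
ft_force: [-0.3, -0.1, 0.4]
finger_gap: 85.5
grip_force: 0.0
```

```bash
python3 - <<'E'
from plan import *
from h import *
sn=r.snapshot("scene");t=r.snapshot("top"); s=st(); print(s["time"],s["tool_pos"],s["tcp_rot"],s["finger_gap"])
for q in(sn,t):
    P=cloud(q); b=q["color"].astype(int); d=np.hypot(P[...,0]-582,P[...,1]-269)
    for nm,m in (("disc",(d<22)&(P[...,2]>79.5)&(P[...,2]<92)),("lid",(d<34)&(P[...,2]>70)&(P[...,2]<92))):
        if m.sum()>5: print(nm,m.sum(),circ(P,m)[0].round(1))
    m=(np.hypot(P[...,0]-619.6,P[...,1]-83.4)<34)&(P[...,2]>70)&(P[...,2]<92)
    if m.sum()>5: print("R",circ(P,m)[0].round(1))
a=[]
for q in(sn,t):
    u,v=proj(q,[590,220,80]).astype(int); a.append(cv2.resize(q["color"][v-50:v+50,u-50:u+50],None,fx=4,fy=4))
cv2.imwrite("pics/rel.png",np.hstack(a))
rows([(619.7,83.3,125,101.3,3),(619.7,83.3,40,101.3,4)])
E
```

```text
26.55 [617.51432685  90.20457693 129.76337787] [-1.79992300e+02 -8.68419141e-03  1.01368699e+02] 85.5526257958932
disc 151 [581.7 267.   86.3  18.9]
lid 443 [581.9 269.4  78.8  30. ]
R [619.3  82.8  77.4  29.7]
disc 211 [581.1 270.6  83.4  16.5]
lid 601 [581.7 270.1  76.4  28.4]
R [615.1  98.4  74.7  23.8]
[-2.4, 0.3, 1.6] [-0.0, -0.0, 0.0]
[-2.4, 0.2, 1.6] [-0.0, -0.0, 0.01]
[-2.4, 0.3, 1.6] [-0.0, -0.0, 0.0]
[-0.0, -0.0, 21.0] [-0.0, -0.0, 0.0]
[-0.0, -0.0, 21.0] [-0.0, -0.0, 0.0]
[-0.0, -0.0, 21.0] [-0.0, -0.0, 0.0]
[-0.0, -0.0, 22.0] [-0.0, -0.0, 0.0]
end [619.7  83.3  40. ] [-180.    -0.   101.3]
```

View pics/rel.png

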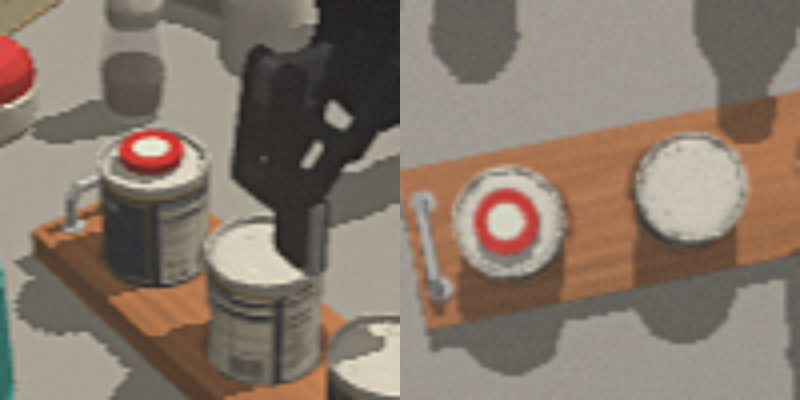

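The right panel shows the disc at (507,222), centred and flat on tin L's lid at (510,222). Now I'll pick up R.

Emit:
{"method": "apply_moves", "body": {
  "steps": [
    [1,-3,0,2,0,0,0],
    [1,-4,1,2,0,0,0],
    [1,0,0,20,0,0,0],
    [1,0,0,20,0,0,0],
    [1,0,0,20,0,0,0],
    [1,0,0,16,0,0,0],
    [1,0,0,10,0,0,0],
    [1,0,0,0,0,0,0]
  ]
}}

```text
time: 27.35
tool_pos: [618.8, 82.3, 37.8]
tcp_rot: [-179.8, -0.0, 101.3]
ft_force: [0.0, 0.6, 0.6]
finger_gap: 85.1
grip_force: 0.0
```

Emit:
{"method": "apply_moves", "body": {
  "steps": [
    [-1,0,0,0,0,0,0],
    [-1,0,0,0,0,0,0],
    [-1,0,0,0,0,0,0],
    [-1,0,0,0,0,0,0],
    [-1,0,0,0,0,0,0],
    [-1,0,0,0,0,0,0],
    [-1,0,0,0,0,0,0],
    [-1,0,0,0,0,0,0]
  ],
  "squeeze": 60
}}

```text
time: 28.15
tool_pos: [621.1, 82.5, 41.5]
tcp_rot: [179.9, 0.0, 101.3]
ft_force: [-2.0, -0.5, 5.7]
finger_gap: 56.1
grip_force: 65.6
```

Emit:
{"method": "apply_moves", "body": {
  "steps": [
    [-1,0,0,-5,0,0,0],
    [-1,0,0,-8,0,0,0],
    [-1,0,0,-10,0,0,0],
    [-1,0,0,-12,0,0,0],
    [-1,0,0,-15,0,0,0],
    [-1,0,0,-15,0,0,0],
    [-1,0,0,-15,0,0,0],
    [-1,0,0,-15,0,0,0]
  ]
}}

```text
time: 28.95
tool_pos: [620.3, 82.5, 136.6]
tcp_rot: [180.0, 0.0, 101.3]
ft_force: [0.3, 0.8, -7.4]
finger_gap: 55.8
grip_force: 66.1
```

Emit:
{"method": "apply_moves", "body": {
  "steps": [
    [-1,0,0,-15,0,0,0],
    [-1,0,0,-15,0,0,0],
    [-1,0,0,-15,0,0,0],
    [-1,0,0,-10,0,0,0],
    [-1,0,0,-5,0,0,0],
    [-1,0,0,0,0,0,0],
    [-1,0,0,0,0,0,0],
    [-1,0,0,0,0,0,0]
  ]
}}

```text
time: 29.75
tool_pos: [619.4, 82.5, 193.6]
tcp_rot: [-179.9, -0.0, 101.3]
ft_force: [0.7, -0.4, -6.6]
finger_gap: 55.7
grip_force: 66.2
```

```bash
python3 - <<'E'
from plan import *
from h import *
sn=r.snapshot("scene");r.snapshot("top"); s=st(); print(s["time"],s["tool_pos"],s["tcp_rot"],s["finger_gap"],s["grip_force"],s["ft_force"])
cv2.imwrite("pics/fin.png",cv2.resize(sn["color"][80:300,150:450],None,fx=2,fy=2))
E
```

```text
29.85 [619.54261633  82.50759203 193.75102034] [-1.79905827e+02 -1.51853363e-02  1.01295438e+02] 55.76202604153017 66.16277933120728 [ 0.17199595 -0.36239904 -6.79518789]
```

View pics/fin.png

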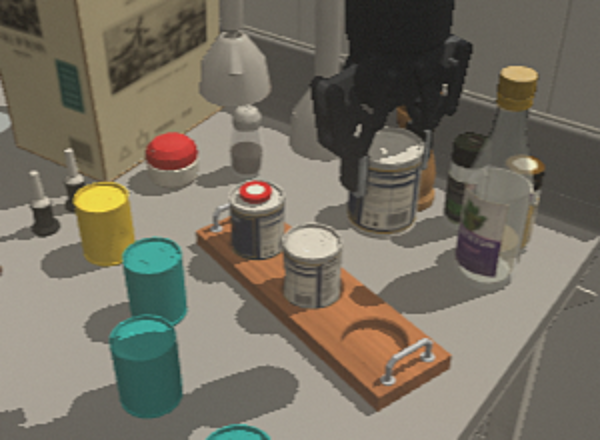

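The fullest tin is held upright at (385,185), with its underside about 160 mm up. The disc is on tin L at (256,192), and M is in its well at (312,262).

```bash
python3 -c "
from bench import r
print(r.hand_in())"
```

```text
the job is handed in; nothing more can be done
None
```

Job handed in: the disc lies flat on the middle of the emptiest tin's lid (left well, about 1.4 N), the middling tin (about 3.1 N) stands in the middle well, and the gripper holds the fullest (right well, about 6.1 N) upright, its underside about 160 mm above the table.

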